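Slide the tall lidar target post into its V stop

TASK

On the lidar bench, slide the taller of the two round aluminium target posts along the table top into the V-shaped rail stop, until it stands upright against both rails. Push it low down so that it neither tips nor leaves the table, and leave the short post standing where it is.

Things in the scene. Friction and masses are not known exactly. Their poses are not given: they have to be found in the camera images.
- tall_post: The tall target post: upright aluminium cylinder, 50 mm diameter, 240 mm high, 0.4 to 0.8 kg, black foot rim, white band near the top, black cap; loose on the table. Origin: centre of its underside, z up. Slides when pushed below about 30 mm above the table, topples when pushed well above that. Lean the gripper 30 to 45 degrees so that the fingertips, not its body, meet the post first.
- short_post: The short target post, a bystander: same make and 50 mm diameter but only 120 mm high, loose. It stands 140 to 185 mm from the tall post, on the left or on the right of it. Origin: centre of its underside, z up.
- v_stop: V stop fixed to the table: two aluminium rails, each 100 x 20 mm, 30 mm high, in a 120 degree V open towards the robot. Origin: on the table top where the post's centre stands when the post touches both rails. +x points into the V, to its corner (29 mm away); inner faces are 25 mm from the origin, free ends near x = -21, y = +-86 mm. The post slides in on the bare table.

How it is judged (in metres and radians):
At the end, for the whole second after the job is handed in: The tall post stands upright (within 6 degrees), at rest on the table in the V stop, its centre within 15 mm of the place where it touches both rails; the short post still stands upright within 20 mm of where it was (horizontal distance between tall_post and v_stop below 0.015 m and angle between each of tall_post, short_post's own z axis and vertical below 0.1 rad and height (world z) of tall_post below 0.005 m and linear speed of tall_post below 0.02 m/s).
It fails at once if the tall post is tipped by more than 20 degrees (angle between tall_post's own z axis and vertical above 0.35 rad).
It fails at once if the tall post is lifted more than 15 mm off the table (height (world z) of tall_post above 0.015 m).
It fails at once if the short post is moved by more than 20 mm (distance of short_post from where it was at the start of the episode above 0.02 m).
It also fails if it takes over 43 s, if anything falls off the work surface, if the arm or the gripper's body presses on something with over 40 N, if the wrist force passes 120 N, or if a joint passes its speed limit or range.

ROBOT

A 7-joint arm with a two-finger parallel gripper is mounted at the origin on the work surface. World frame = base frame: x ahead of the robot, y to its left, z up, the work surface at z = 0. Lengths are in m, angles in degrees, forces in N, time in s.
With the tool pointing down it reaches from about 0.4 to 0.75 m from the base axis. Payload 19.5 kg.
Tool frame: the origin (TCP) lies at the very end of the fingers, on their centre line; the grasp point (between the pads) lies 19 mm behind it; z points along the fingers, y is the line along which they close (so a half turn about z gives the same grasp; the last joint's range is limited). The gripper opens to 85 mm and grips with 20 to 120 N. Pads are 22 mm wide; open, the fingers measure 114 mm over their backs; the gripper's body (76 mm by 85 mm) begins 54 mm behind the grasp point. The pads swing forward as they close: fully open they stand 13 mm farther back than shut.
Start: joints at [-78.535, 40.479, -1.581, 85.061, 1.261, 54.483, -4.326], TCP at [0.138, 0.558, 0.231] pointing down, gripper open.
Joint ranges: [-155.06, 155.06], [-18.47, 123.98], [-90, 86.84], [0, 140.48], [-83.41, 263.41], [0, 116], [-161.91, 161.91]. Speed limits (degrees/s): [108.29, 108.29, 147.25, 147.25, 172.46, 172.46, 172.46].

INTERFACE

Orientations are given as a 3x3 rotation matrix whose columns are the frame's x, y, z axes.
In Python, from station import r gives the robot as it stands.
- The arm moves only by the tool drive_tool, never from a script. Its arguments are lists of equal length, an entry for each row: "xyz": the shift along the tool's x, y, z in cm, a list of three; "rot": the turn, a rotation vector about the tool's x, y, z in degrees, a list of three; "claw": the closure, from -1 (fully open) to 1 (shut). In form: {"xyz": [[dx, dy, dz], ...], "rot": [[rx, ry, rz], ...], "claw": [claw, ...]}. A call has 1 to 10 rows; each row shifts and turns the commanded pose from where the row before left it, along the tool's axes as they then stand; what a row does not reach is not made up. A row lasts 1/10 s, in which the tool goes at most 50 mm and 8.59 degrees, less where a joint would pass 70% of its speed; a pose out of reach is approached as far as the arm can. A call with a gripper value outside its range is refused whole. The fingers move at their own pace and stop on an object; "newtons" is the grip in N (left out, the last holds). Time passes only in rows, so rows that do not move let the fingers close. It gives the time, the measured TCP pose, the force, the opening and the grip force at its end, in the units of the state.
- r.read_state(): the state, without advancing time (a new reading comes with each control period).
- r.capture(name): name is "scene" or "top" or "wrist"; returns a dict with "img" (384x512x3 uint8, blue, green, red), "range_z" (384x512 float32, m along the optical axis (not along the pixel's ray), 0 where there is no reading), "intrinsics" (3x3 intrinsics, pixels), "R" (3x3) and "t" (3): a world point X has camera coordinates R X + t. Camera axes: x right, y down, z forward; pixel columns grow to the right and rows downward; lengths in m; the calibration is good to about 2 mm. The wrist camera is an equidistant fisheye: a pixel r from the principal point sees the ray r / f radians off the axis. A picture is of the moment at which its call begins.
- r.sign_off(): hands the job in; it is judged then, once.
Trained networks look in the newest picture that a camera, given by its name, has taken for a name from the list of things; names that differ only in an ending like _2 or _b are one class to them, and where a whole thing is asked for, a point or a joint stands for the part that bears it (a point fixed in the world has none). Each returns a list of dicts, best first, with "score" (0 to 1); they miss things now and then, are a little off and sometimes report something else, mostly with a low value. They report only what shows in the picture. A call takes as long as a camera call.
- r.spot_in(camera, target): "box" ([left, top, right, bottom] in pixels, round what is visible of it).
- r.outline_of(camera, target): "mask" (384x512 bool, what is visible of it) and "box" ([left, top, right, bottom] in pixels, round what is visible of it).
The state is a dict: "time_s": time; "joint_pos": joint angles; "joint_velocities": joint speeds; "joint_efforts": joint torques, N m; "ee_pos": TCP position; "ee_rot": TCP orientation; "force": force on the tool from outside, world axes, zero at the start; "moment": the same for the moment, N m; "gripper_width": opening from 0.0 (shut) to 1.0 (fully open); "grasp_force": force on a finger pad.
Only numpy, scipy, OpenCV 4.12 (cv2) and the standard library are available. Lean on these libraries where they do the work, as an engineer would, in place of code of your own. Each camera call takes 0.05 s, during which the arm holds its last target. There are 200 camera calls.

## Working session

There is one attempt and no reset: what is moved stays moved. The work goes in short steps, Python scripts to look and compute and a tool call to move; the robot and the scene stay as the last step left them, time stands still between calls to the robot, and variables do not carry over. Pictures are saved under pics/ and viewed, at most 10 in all, crops included, and the job is handed in when it is done.

Besides the shell and the picture viewer there is one more tool, called after "Emit:" by a JSON object that holds its "method" and its "body", one argument or row to a line. drive_tool: Moves the arm, as the interface text tells. Its arguments: {"type":"object","properties":{"xyz":{"type":"array","items":{"type":"array","items":{"type":"number"}}},"rot":{"type":"array","items":{"type":"array","items":{"type":"number"}}},"claw":{"type":"array","items":{"type":"number"}},"newtons":{"type":"number"}},"required":["xyz","rot","claw"]}

```bash
mkdir -p pics
cat > h.py <<'E'
import numpy as np, cv2
from station import r
def pts(c,mask):
    K=c["intrinsics"];z=c["range_z"];v,u=np.nonzero(mask&(z>0));d=z[v,u]
    P=np.stack([(u-K[0,2])/K[0,0]*d,(v-K[1,2])/K[1,1]*d,d],1)
    return (P-c["t"])@c["R"]
E
python3 - <<'E'
from h import *
ims=[]
for cam in("scene","top"):
    c=r.capture(cam);im=c["img"].copy()
    for n in("tall_post","short_post","v_stop"):
        for o in r.outline_of(cam,n)[:2]:
            P=pts(c,o["mask"]);print(cam,n,round(o["score"],2),np.round(o["box"]),np.round(np.percentile(P,[2,50,98],axis=0),3).tolist())
            if o["score"]>.5:
              b=[int(x) for x in o["box"]];cv2.rectangle(im,b[:2],b[2:],(0,0,255),1);cv2.putText(im,n,b[:2],0,.4,(0,0,255))
    np.savez(cam,**c)
    ims.append(im)
cv2.imwrite("pics/a.png",cv2.resize(np.hstack(ims),(800,300)))
s=r.read_state();print(s["time_s"],s["ee_pos"],np.round(s["ee_rot"],3))
E
```

```text
scene tall_post 0.58 [178.  33. 221. 180.] [[0.508, -0.115, 0.003], [0.543, -0.086, 0.148], [0.549, -0.07, 0.24]]
scene short_post 0.86 [278. 116. 313. 191.] [[0.497, 0.046, 0.001], [0.537, 0.072, 0.078], [0.543, 0.094, 0.121]]
scene v_stop 0.66 [169. 206. 296. 260.] [[0.661, -0.085, 0.002], [0.695, 0.02, 0.03], [0.732, 0.096, 0.035]]
top tall_post 0.8 [314. 217. 382. 271.] [[0.502, -0.12, 0.01], [0.525, -0.089, 0.24], [0.547, -0.072, 0.242]]
top tall_post 0.39 [192. 224. 234. 264.] [[0.496, 0.043, 0.02], [0.519, 0.065, 0.12], [0.541, 0.091, 0.122]]
top short_post 0.93 [191. 224. 235. 265.] [[0.496, 0.043, 0.022], [0.519, 0.065, 0.12], [0.541, 0.09, 0.122]]
top short_post 0.36 [196.  99. 322. 157.] [[0.656, -0.085, 0.001], [0.693, 0.004, 0.031], [0.731, 0.09, 0.036]]
top v_stop 0.65 [196.  98. 325. 157.] [[0.654, -0.085, 0.0], [0.692, 0.005, 0.031], [0.732, 0.091, 0.036]]
0.4 [0.13766224 0.55823136 0.23120169] [[-0.971  0.24  -0.   ]
 [ 0.24   0.971 -0.   ]
 [ 0.    -0.    -1.   ]]
```

View pics/a.png

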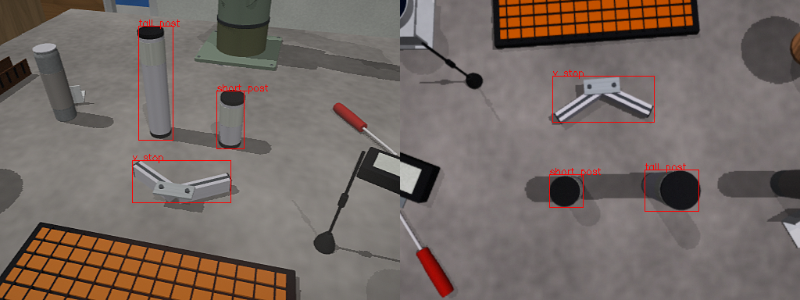

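The top view (left panel scene, right panel top) shows the tall post around (680,190), the short post at (565,190) and the V at (603,100), all labelled correctly. A grey bystander stands right of the tall post. Next I'll fit the exact positions.

Run:
```python
from h import *
from scipy.optimize import minimize
c=dict(np.load("top.npz"));P=pts(c,np.ones((384,512),bool))
def near(x,y,d,z0,z1):
    return P[(np.hypot(P[:,0]-x,P[:,1]-y)<d)&(P[:,2]>z0)&(P[:,2]<z1)]
for n,x,y,h in(("tall",.525,-.095,.24),("short",.519,.067,.12)):
    q=near(x,y,.06,h-.008,h+.01)[:,:2].astype(np.float32);print(n,cv2.minEnclosingCircle(q),q.mean(0))
q=near(.69,.003,.13,.02,.045);print(len(q))
v=q[:,:2]
# model: L-frame rails: inner face normal at +-60deg from x; rail occupies 25..45mm along normal
def sd(p):
    a=p[2];d=v-p[:2];X=d@[np.cos(a),np.sin(a)];Y=d@[-np.sin(a),np.cos(a)]
    Y=abs(Y); n=X*np.cos(np.pi/6)+Y*.5; t=-X*.5+Y*np.cos(np.pi/6)
    # face normal 30deg off x -> corner at 25/cos30=29mm
    e=np.maximum(abs(n-.035)-.010,0)
    e2=np.maximum(t-.0855,0)
    return np.minimum(e,.01)**2+np.minimum(e2,.01)**2
best=min((minimize(lambda p:sd(p).mean()*1e6,[x,.003+dy,a],method="Nelder-Mead",options=dict(xatol=1e-5,fatol=1e-5,maxiter=2000)) for x in(.67,.69,.7) for dy in(-.01,.01) for a in(-.2,0,.2)),key=lambda s:s.fun)
print(best.x,best.fun,np.degrees(best.x[2]))
# everything else tall >0.03 within workspace
m=(P[:,2]>.03)&(P[:,0]>.3)&(P[:,0]<.75)&(abs(P[:,1])<.45)
g=np.unique(np.round(P[m][:,:2]/.04).astype(int),axis=0,return_counts=True)
print([(round(a*.04,2),round(b*.04,2),int(k)) for (a,b),k in zip(*g) if k>15])
```

```text
tall ((0.5237808227539062, -0.09697899222373962), 0.025531383231282234) [ 0.5240078  -0.09645517]
short ((0.5176894068717957, 0.06767638772726059), 0.02541779913008213) [0.5177132  0.06738485]
2472
[0.67918683 0.0036598  0.06959837] 7.771886251870493 3.9876930884923643
[(np.float64(0.44), np.float64(-0.36), 66), (np.float64(0.48), np.float64(-0.36), 25), (np.float64(0.48), np.float64(0.04), 26), (np.float64(0.48), np.float64(0.08), 95), (np.float64(0.48), np.float64(0.36), 48), (np.float64(0.52), np.float64(-0.32), 748), (np.float64(0.52), np.float64(-0.12), 741), (np.float64(0.52), np.float64(-0.08), 1643), (np.float64(0.52), np.float64(0.04), 476), (np.float64(0.52), np.float64(0.08), 706), (np.float64(0.52), np.float64(0.36), 547), (np.float64(0.52), np.float64(0.4), 255), (np.float64(0.56), np.float64(-0.36), 19), (np.float64(0.56), np.float64(-0.32), 171), (np.float64(0.56), np.float64(-0.12), 101), (np.float64(0.56), np.float64(-0.08), 332), (np.float64(0.56), np.float64(0.08), 32), (np.float64(0.56), np.float64(0.32), 34), (np.float64(0.56), np.float64(0.36), 529), (np.float64(0.56), np.float64(0.4), 320), (np.float64(0.6), np.float64(0.4), 19), (np.float64(0.64), np.float64(0.08), 42), (np.float64(0.68), np.float64(-0.08), 175), (np.float64(0.68), np.float64(-0.04), 189), (np.float64(0.68), np.float64(0.0), 28), (np.float64(0.68), np.float64(0.04), 183), (np.float64(0.68), np.float64(0.08), 181), (np.float64(0.72), np.float64(-0.04), 152), (np.float64(0.72), np.float64(0.0), 542), (np.float64(0.72), np.float64(0.04), 278), (np.float64(0.72), np.float64(0.28), 231), (np.float64(0.76), np.float64(0.28), 91)]
```

Emit:
{"method": "drive_tool", "body": {
  "xyz": [
    [-3.6,-2.8,-1],
    [-3.6,-2.8,-1],
    [-3.6,-2.8,-1],
    [-3.6,-2.8,-1],
    [-3.6,-2.8,-1],
    [-3.6,-2.8,-1],
    [-3.6,-2.8,-1],
    [-3.6,-2.8,-1],
    [-3.6,-2.8,-1],
    [-3.6,-2.8,-1]
  ],
  "rot": [
    [0,0,0],
    [0,0,0],
    [0,0,0],
    [0,0,0],
    [0,0,0],
    [0,0,0],
    [0,0,0],
    [0,0,0],
    [0,0,0],
    [0,0,0]
  ],
  "claw": [-1,-1,-1,-1,-1,-1,-1,-1,-1,-1]
}}

```text
time_s: 1.4
ee_pos: [0.421, 0.1985, 0.3319]
ee_rot: [[-0.971, 0.239, 0.0], [0.239, 0.971, 0.0], [-0.0, 0.0, -1.0]]
force: [1.2, -0.0, -0.8]
gripper_width: 1.003
grasp_force: 0.0
```

Emit:
{"method": "drive_tool", "body": {
  "xyz": [
    [-1,-4.3,0],
    [-1,-4.3,0],
    [-1,-4.3,0],
    [-1,-4.3,0],
    [-1,-4.3,0],
    [-1,-4.3,0],
    [-1,-4.3,0],
    [-1,-4.3,0],
    [0,0,0]
  ],
  "rot": [
    [0,0,0],
    [0,0,0],
    [0,0,0],
    [0,0,0],
    [0,0,0],
    [0,0,0],
    [0,0,0],
    [0,0,0],
    [0,0,0]
  ],
  "claw": [-1,-1,-1,-1,-1,-1,-1,-1,-1]
}}

```text
time_s: 2.3
ee_pos: [0.4145, -0.1581, 0.3312]
ee_rot: [[-0.969, 0.246, -0.0], [0.246, 0.969, -0.002], [-0.0, -0.002, -1.0]]
force: [0.7, 1.6, -0.1]
gripper_width: 1.001
grasp_force: 0.0
```

Emit:
{"method": "drive_tool", "body": {
  "xyz": [
    [0,0,0],
    [0,0,0],
    [0,0,0],
    [0,0,0],
    [0,0,0],
    [0,0,0],
    [0,0,0],
    [0,0,0],
    [0,0,0],
    [0,0,0]
  ],
  "rot": [
    [0,0,8.4],
    [0,0,8.4],
    [0,0,8.4],
    [0,0,8.4],
    [0,0,8.4],
    [0,0,8.4],
    [0,0,8.4],
    [0,0,8.4],
    [0,0,8.4],
    [0,0,8.4]
  ],
  "claw": [0.1,0.1,0.1,0.1,0.1,0.1,0.1,0.1,0.1,0.1]
}}

```text
time_s: 3.3
ee_pos: [0.4155, -0.1526, 0.3314]
ee_rot: [[0.142, 0.99, 0.0], [0.99, -0.142, 0.0], [0.0, 0.0, -1.0]]
force: [0.4, 0.6, -0.9]
gripper_width: 0.453
grasp_force: 0.0
```

Emit:
{"method": "drive_tool", "body": {
  "xyz": [
    [0,0,0],
    [0,0,0],
    [0,0,0],
    [0,0,0],
    [0,0,0],
    [0,0,0],
    [0,0,0]
  ],
  "rot": [
    [0,0,8.2],
    [0,0,8.2],
    [0,0,8.2],
    [0,0,8.2],
    [0,0,8.2],
    [0,0,8.2],
    [0,0,0]
  ],
  "claw": [0.1,0.1,0.1,0.1,0.1,0.1,0.1]
}}

```text
time_s: 4.0
ee_pos: [0.4156, -0.1526, 0.3313]
ee_rot: [[0.84, 0.542, -0.0], [0.542, -0.84, -0.0], [-0.0, 0.0, -1.0]]
force: [0.5, -0.2, -0.0]
gripper_width: 0.453
grasp_force: 0.0
```

Emit:
{"method": "drive_tool", "body": {
  "xyz": [
    [0,0,0],
    [0,0,0],
    [0,0,0],
    [0,0,0],
    [0,0,0],
    [0,0,0],
    [0,0,0]
  ],
  "rot": [
    [0,7.5,0],
    [0,7.5,0],
    [0,7.5,0],
    [0,7.5,0],
    [0,7.5,0],
    [0,7.5,0],
    [0,0,0]
  ],
  "claw": [0.1,0.1,0.1,0.1,0.1,0.1,0.1]
}}

```text
time_s: 4.7
ee_pos: [0.4137, -0.1534, 0.3298]
ee_rot: [[0.616, 0.546, 0.567], [0.399, -0.838, 0.373], [0.679, -0.003, -0.734]]
force: [0.1, 0.2, -0.1]
gripper_width: 0.448
grasp_force: 0.0
```

Emit:
{"method": "drive_tool", "body": {
  "xyz": [
    [-2.5,0.16,2.7],
    [-2.5,0.16,2.7],
    [-2.5,0.16,2.7],
    [-2.5,0.16,2.7],
    [-2.5,0.16,2.7],
    [-2.5,0.16,2.7],
    [-2.5,0.16,2.7],
    [-2.5,0.16,2.7],
    [0,0,0],
    [0,0,0]
  ],
  "rot": [
    [0,0,0],
    [0,0,0],
    [0,0,0],
    [0,0,0],
    [0,0,0],
    [0,0,0],
    [0,0,0],
    [0,0,0],
    [0,0,0],
    [0,0,0]
  ],
  "claw": [0.1,0.1,0.1,0.1,0.1,0.1,0.1,0.1,0.1,0.1]
}}

```text
time_s: 5.7
ee_pos: [0.3982, -0.1564, 0.1207]
ee_rot: [[0.691, 0.582, 0.428], [0.41, -0.804, 0.43], [0.595, -0.121, -0.795]]
force: [-0.6, -0.3, -0.1]
gripper_width: 0.448
grasp_force: 0.0
```

Run:
```python
from h import *
c=r.capture("scene");t=r.capture("top")
cv2.imwrite("pics/b.png",cv2.resize(np.hstack([c["img"][:260,60:400],t["img"][120:380,150:490]]),(800,306)))
```

```text
(no output)
```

View pics/b.png

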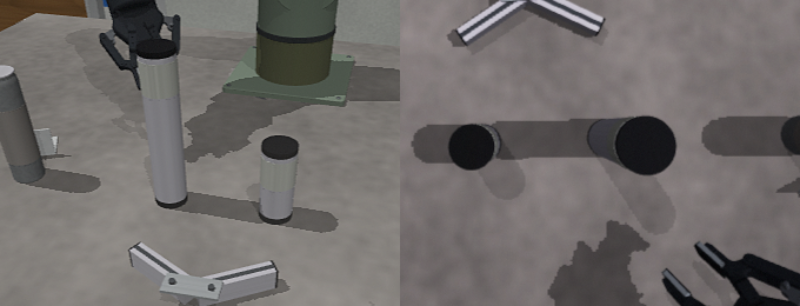

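The picture shows the gripper behind the tall post, with its pose skewed because the arm met a limit this close to its base. I'll check which joint that is.

Run:
```python
from h import *
s=r.read_state();print(np.round(s["joint_pos"],1),s["ee_pos"],np.round(s["ee_rot"],3).tolist())
```

```text
[ 67.8  55.  -47.2 130.4 -83.3  -0.   64.9] [ 0.39823132 -0.15654446  0.12171663] [[0.69, 0.583, 0.429], [0.413, -0.804, 0.428], [0.594, -0.118, -0.796]]
```

Run:
```python
from h import *
import itertools
from scipy.spatial.transform import Rotation as Ro
s=r.read_state()
Q=[np.array([-78.535,40.479,-1.581,85.061,1.261,54.483,-4.326]),np.array(s["joint_pos"])]
R1=np.array([[-.971,.24,0],[.24,.971,0],[0,0,-1.]])
RR=[R1,np.array(s["ee_rot"])];PP=[np.array([.13766,.55823,.2312]),np.array(s["ee_pos"])]
def chain(q,sg):
    R=np.eye(3);o=[R]
    for i in range(7):
        v=np.zeros(3);v[2 if i%2==0 else 1]=sg[i]*q[i];R=R@Ro.from_rotvec(v,degrees=True).as_matrix();o.append(R)
    return o
res=[]
for sg in itertools.product([1,-1],repeat=7):
    if sg[1]<0: continue
    E=[chain(q,sg) for q in Q]
    A=[E[i][-1].T@RR[i] for i in(0,1)]  # fixed tool offset should match (base offset 0)
    for off in (0,90,180,270):
        B=Ro.from_euler("z",off,degrees=True).as_matrix()
        A=[E[i][-1].T@B.T@RR[i] for i in(0,1)]
        res.append((np.linalg.norm(A[0]-A[1]),sg,off,A[0]))
res.sort(key=lambda t:t[0])
for e,sg,off,A in res[:4]:
    B=Ro.from_euler("z",off,degrees=True).as_matrix()
    M=[];b=[]
    for q,p in zip(Q,PP):
        o=chain(q,sg);M.append(np.stack([B@np.array([0,0,1]),B@o[2][:,2],B@o[4][:,2],B@o[7][:,2]],1));b.append(p)
    L,rs,_,_=np.linalg.lstsq(np.vstack(M),np.hstack(b),rcond=None)
    print(round(e,3),sg,off,np.round(A,2).tolist(),L,rs)
```

```text
0.001 (-1, 1, -1, 1, -1, 1, -1) 0 [[-0.0, -1.0, -0.0], [1.0, -0.0, 0.0], [-0.0, -0.0, 1.0]] [0.26644004 0.51944676 0.29133647 0.26261138] [0.00102674]
0.655 (-1, 1, -1, -1, 1, -1, 1) 0 [[-0.09, -0.15, -0.98], [0.99, -0.09, -0.08], [-0.08, -0.98, 0.16]] [ 0.25020289 -0.20684385  0.07241298 -0.69655557] [0.01268758]
0.708 (-1, 1, -1, -1, -1, -1, -1) 0 [[0.04, -0.16, -0.99], [1.0, -0.04, 0.04], [-0.04, -0.99, 0.16]] [ 0.25295606 -0.21253615  0.07485973 -0.70300671] [0.01086458]
0.724 (-1, 1, -1, 1, 1, 1, 1) 0 [[-0.13, -0.99, 0.0], [0.99, -0.13, -0.04], [0.04, -0.0, 1.0]] [0.26304891 0.51685993 0.29481166 0.25434239] [0.00170457]
```

Emit:
{"method": "drive_tool", "body": {
  "xyz": [
    [2.4,-0.5,-3.2],
    [2.4,-0.5,-3.2],
    [2.4,-0.5,-3.2],
    [2.4,-0.5,-3.2],
    [2.4,-0.5,-3.2],
    [0,0,0]
  ],
  "rot": [
    [0,0,0],
    [0,0,0],
    [0,0,0],
    [0,0,0],
    [0,0,0],
    [0,0,0]
  ],
  "claw": [0.1,0.1,0.1,0.1,0.1,0.1]
}}

```text
time_s: 6.4
ee_pos: [0.4005, -0.1557, 0.2888]
ee_rot: [[0.69, 0.584, 0.427], [0.418, -0.803, 0.424], [0.591, -0.114, -0.799]]
force: [-0.0, 0.2, -0.6]
gripper_width: 0.449
grasp_force: 0.0
```

Run:
```python
from h import *
s=r.read_state();print(np.round(s["joint_pos"],3).tolist(),s["ee_pos"].tolist() if hasattr(s["ee_pos"],"tolist") else s["ee_pos"],np.round(s["ee_rot"],4).tolist())
```

```text
[49.78, 26.771, -11.783, 120.046, -51.254, 42.071, 24.86] [0.4005241667429701, -0.15568145720589754, 0.2887789089526811] [[0.69, 0.5844, 0.427], [0.4179, -0.8034, 0.4241], [0.5909, -0.1142, -0.7986]]
```

Emit:
{"method": "drive_tool", "body": {
  "xyz": [
    [0,0,0],
    [0,0,0],
    [0,0,0],
    [0,0,0],
    [0,0,0],
    [0,0,0]
  ],
  "rot": [
    [0,-8,0],
    [0,-8,0],
    [0,-8,0],
    [0,-8,0],
    [0,-5,0],
    [0,0,0]
  ],
  "claw": [0.1,0.1,0.1,0.1,0.1,0.1]
}}

```text
time_s: 7.0
ee_pos: [0.4012, -0.1521, 0.2838]
ee_rot: [[0.806, 0.591, -0.037], [0.59, -0.797, 0.131], [0.048, -0.127, -0.991]]
force: [-1.4, 0.3, -0.4]
gripper_width: 0.45
grasp_force: 0.0
```

Run:
```python
from h import *
s=r.read_state();print(np.round(s["joint_pos"],3).tolist(),s["ee_pos"].tolist() if hasattr(s["ee_pos"],"tolist") else s["ee_pos"],np.round(s["ee_rot"],4).tolist())
```

```text
[14.973, 27.03, 9.819, 104.039, -12.835, 54.992, -21.782] [0.4012220006442508, -0.1521210051560739, 0.2838263100088273] [[0.806, 0.5908, -0.0365], [0.5899, -0.7967, 0.1313], [0.0485, -0.1274, -0.9907]]
```

```bash
cat > kin.py <<'E'
import numpy as np
from scipy.spatial.transform import Rotation as Ro
from scipy.optimize import least_squares
sg=[-1,1,-1,1,-1,1,-1]
T=np.array([[0,-1,0],[1,0,0],[0,0,1.]])
def chain(q):
    R=np.eye(3);o=[R]
    for i in range(7):
        v=np.zeros(3);v[2 if i%2==0 else 1]=sg[i]*q[i];R=R@Ro.from_rotvec(v,degrees=True).as_matrix();o.append(R)
    return o
def cols(q):
    o=chain(q);return np.stack([o[0][:,2],o[1][:,0],o[2][:,2],o[2][:,0],o[4][:,2],o[4][:,0],o[6][:,0],o[7][:,2]],1),o[7]@T
D=[([-78.535,40.479,-1.581,85.061,1.261,54.483,-4.326],[.13766,.55823,.2312]),
([49.78,26.771,-11.783,120.046,-51.254,42.071,24.86],[.40052,-.15568,.28878]),
([14.973,27.03,9.819,104.039,-12.835,54.992,-21.782],[.40122,-.15212,.28383]),
([67.8,55.,-47.2,130.4,-83.3,0,64.9],[.39823,-.15654,.1217])]
M=np.vstack([cols(q)[0] for q,_ in D]);b=np.hstack([p for _,p in D])
L=np.linalg.lstsq(np.vstack([M,1e-3*np.eye(8)]),np.hstack([b,np.zeros(8)]),rcond=None)[0]
lo=np.array([-155.06,-18.47,-90,0,-83.41,0,-161.91]);hi=np.array([155.06,123.98,86.84,140.48,263.41,116,161.91])
def fk(q):
    C,R=cols(q);return C@L,R
def ik(p,R,q0,w=.0005):
    f=lambda q:np.r_[(fk(q)[0]-p)*10,(fk(q)[1]-R).ravel()*2,w*(q-q0)]
    s=least_squares(f,np.clip(q0,lo+2,hi-2),bounds=(lo+1,hi-1));P,RR=fk(s.x)
    return s.x,np.linalg.norm(P-p)+.3*np.linalg.norm(RR-R)
def pose(head,tilt,flip=1):
    h,t=np.radians([head,tilt]);z=np.array([np.cos(h)*np.sin(t),np.sin(h)*np.sin(t),-np.cos(t)])
    y=flip*np.array([np.sin(h),-np.cos(h),0]);return np.stack([np.cross(y,z),y,z],1)
E
python3 - <<'E'
from kin import *
print(L.round(4),np.abs(M@L-b).max())
rng=np.random.default_rng(0)
post=np.array([.524,-.097]);v=np.array([.679,.004])
for tilt in(30,40):
  for head in(33,15):
    d=np.array([np.cos(np.radians(head)),np.sin(np.radians(head))])
    for nm,c,back in(("start",post,.06),("end",v,.025)):
      for fl in(1,-1):
        best=[]
        for k in range(12):
            q,e=ik(np.r_[c-back*d,.012],pose(head,tilt,fl),rng.uniform(lo,hi),1e-5)
            if e<.003: best.append(np.round(q).astype(int).tolist())
        print(tilt,head,nm,fl,len(best),best[:4])
E
```

```text
[ 2.535e-01 -2.150e-02  5.384e-01 -5.000e-04  2.973e-01 -2.700e-03
 -4.800e-03  2.567e-01] 0.03136920334484908
30 33 start 1 6 [[64, 93, -89, 127, 109, 65, -123], [47, 63, -32, 125, 176, 17, 161], [62, 81, -71, 126, 115, 45, -132], [61, 78, -65, 126, 119, 39, -136]]
30 33 start -1 9 [[64, 87, -81, 126, 111, 56, 54], [39, 60, -18, 125, 214, 21, -59], [0, 71, 54, 126, 252, 78, -109], [42, 61, -24, 125, 201, 19, -45]]
30 33 end 1 7 [[-24, 90, 86, 100, 241, 95, 18], [20, 63, -23, 98, 212, 1, 104], [21, 64, -24, 98, 156, 1, 161], [26, 66, -35, 99, 101, 9, -140]]
30 33 end -1 6 [[20, 63, -23, 98, 212, 1, -76], [-20, 76, 61, 99, 250, 72, -151], [41, 92, -89, 99, 106, 62, 61], [39, 81, -70, 99, 102, 43, 55]]
30 15 start 1 11 [[46, 67, -41, 134, 156, 40, 161], [58, 92, -87, 135, 120, 76, -156], [58, 86, -79, 135, 124, 68, -161], [58, 86, -79, 135, 124, 68, -161]]
30 15 start -1 11 [[48, 69, -46, 134, 150, 42, -13], [49, 70, -48, 134, 148, 43, -10], [58, 89, -82, 135, 122, 71, 21], [38, 62, -26, 134, 177, 36, -42]]
30 15 end 1 7 [[0, 61, 6, 103, 228, 18, 57], [36, 82, -72, 104, 115, 55, -155],
[... 696 characters left out ...]
70, -39, 103, 163, 13, -15], [42, 84, -70, 104, 119, 37, 43], [42, 84, -70, 104, 119, 36, 43], [37, 75, -53, 104, 131, 21, 22]]
40 15 start 1 3 [[39, 67, -22, 139, 192, 52, 130], [35, 66, -15, 139, 198, 54, 123], [12, 67, 26, 139, 224, 74, 88]]
40 15 start -1 8 [[53, 76, -50, 139, 163, 53, -15], [53, 76, -50, 139, 163, 53, -15], [53, 76, -50, 139, 163, 53, -15], [53, 76, -50, 139, 163, 54, -15]]
40 15 end 1 11 [[39, 89, -78, 111, 131, 60, -161], [29, 71, -44, 110, 149, 35, 161], [8, 62, -5, 109, 199, 30, 93], [40, 95, -89, 111, 130, 70, -152]]
40 15 end -1 6 [[31, 73, -51, 110, 144, 39, -10], [39, 89, -80, 111, 131, 61, 20], [-16, 69, 39, 110, 227, 54, -137], [10, 62, -9, 109, 195, 30, -82]]
```

Run:
```python
import kin; from kin import *
A=np.vstack([np.hstack([np.stack([o[i][:,k] for i,k in((0,2),(1,0),(1,1),(2,2),(2,0),(3,0),(3,1),(4,2),(4,0),(5,0),(5,1),(6,0),(6,2),(7,0),(7,1))],1)]) for o in [chain(q) for q,_ in D]])
for w in(1e-3,):
    x=np.linalg.lstsq(np.vstack([A,w*np.eye(15)]),np.hstack([b,np.zeros(15)]),rcond=None)[0];print(x.round(3),np.abs(A@x-b).max())
print((M@L-b).reshape(-1,3).round(3))
# flip path
q0=np.array(D[2][0])
for c in([.40,-.19,.22],[.42,-.2,.25],[.45,-.2,.25],[.42,-.16,.25]):
    for s in([62,76,-55,128,149,28,19],[48,65,-40,128,150,30,0]):
        q,e=ik(np.array(c),pose(33,40,-1),np.array(s,float),2e-4)
        Ps=np.array([np.r_[fk(q0+(q-q0)*k)[0],fk(q0+(q-q0)*k)[1][:,2]] for k in np.linspace(0,1,6)])
        print(c,round(e,4),q.round(),"\n",Ps.round(2))
```

```text
[ 0.334  0.017  0.041  0.491  0.068 -0.05  -0.054  0.283  0.008  0.001
 -0.039  0.032  0.291 -0.03   0.023] 2.4230887880616336e-06
[[-0.031  0.008  0.005]
 [-0.004  0.004 -0.006]
 [ 0.011  0.021  0.003]
 [-0.002  0.    -0.002]]
[0.4, -0.19, 0.22] 0.0001 [ 86.  63. -89. 127.  75.  33.  81.] 
 [[ 0.41 -0.13  0.29 -0.04  0.13 -0.99]
 [ 0.38 -0.15  0.21 -0.2   0.11 -0.97]
 [ 0.36 -0.17  0.16 -0.22  0.13 -0.97]
 [ 0.36 -0.17  0.14 -0.08  0.2  -0.98]
 [ 0.38 -0.17  0.15  0.19  0.29 -0.94]
 [ 0.4  -0.19  0.22  0.54  0.35 -0.77]]
[0.4, -0.19, 0.22] 0.0001 [ 86.  63. -89. 127.  75.  33.  81.] 
 [[ 0.41 -0.13  0.29 -0.04  0.13 -0.99]
 [ 0.38 -0.15  0.21 -0.2   0.11 -0.97]
 [ 0.36 -0.17  0.16 -0.22  0.13 -0.97]
 [ 0.36 -0.17  0.14 -0.08  0.2  -0.98]
 [ 0.38 -0.17  0.15  0.19  0.29 -0.94]
 [ 0.4  -0.19  0.22  0.54  0.35 -0.77]]
[0.42, -0.2, 0.25] 0.0001 [ 85.  60. -89. 122.  63.  34.  91.] 
 [[ 0.41 -0.13  0.29 -0.04  0.13 -0.99]
 [ 0.39 -0.15  0.22 -0.16  0.13 -0.98]
 [ 0.38 -0.16  0.18 -0.17  0.16 -0.97]
 [ 0.39 -0.17  0.16 -0.04  0.23 -0.97]
 [ 0.41 -0.18  0.18  0.21  0.31 -0.93]
 [ 0.42 -0.2
[... 829 characters left out ...]
 -0.04  0.22 -0.97]
 [ 0.43 -0.17  0.18  0.21  0.31 -0.93]
 [ 0.45 -0.2   0.25  0.54  0.35 -0.77]]
[0.42, -0.16, 0.25] 0.0001 [ 82.  58. -89. 126.  72.  31.  78.] 
 [[ 0.41 -0.13  0.29 -0.04  0.13 -0.99]
 [ 0.38 -0.15  0.22 -0.17  0.1  -0.98]
 [ 0.37 -0.16  0.18 -0.18  0.11 -0.98]
 [ 0.38 -0.16  0.16 -0.04  0.17 -0.98]
 [ 0.4  -0.15  0.18  0.22  0.27 -0.94]
 [ 0.42 -0.16  0.25  0.54  0.35 -0.77]]
[0.42, -0.16, 0.25] 0.0001 [ 82.  58. -89. 126.  72.  31.  78.] 
 [[ 0.41 -0.13  0.29 -0.04  0.13 -0.99]
 [ 0.38 -0.15  0.22 -0.17  0.1  -0.98]
 [ 0.37 -0.16  0.18 -0.18  0.11 -0.98]
 [ 0.38 -0.16  0.16 -0.04  0.17 -0.98]
 [ 0.4  -0.15  0.18  0.22  0.27 -0.94]
 [ 0.42 -0.16  0.25  0.54  0.35 -0.77]]
```

Emit:
{"method": "drive_tool", "body": {
  "xyz": [
    [0,0,0],
    [0,0,0],
    [0,0,0],
    [0,0,0],
    [0,0,0],
    [0,0,0],
    [0,0,0]
  ],
  "rot": [
    [-7.3,-2.8,0],
    [0,-8,0],
    [0,-8,0],
    [0,-8,0],
    [0,-8,0],
    [0,-8,0],
    [0,0,0]
  ],
  "claw": [0.1,0.1,0.1,0.1,0.1,0.1,0.1]
}}

```text
time_s: 7.7
ee_pos: [0.4001, -0.1524, 0.2807]
ee_rot: [[0.613, 0.592, -0.524], [0.457, -0.806, -0.376], [-0.645, -0.009, -0.764]]
force: [0.4, -0.5, 0.4]
gripper_width: 0.452
grasp_force: 0.0
```

Emit:
{"method": "drive_tool", "body": {
  "xyz": [
    [0,0,0],
    [0,0,0],
    [0,0,0],
    [0,0,0],
    [0,0,0],
    [0,0,0],
    [0,0,0],
    [0,0,0],
    [0,0,0]
  ],
  "rot": [
    [-5.4,0,-6.4],
    [-5.4,0,-6.4],
    [-5.4,0,-6.4],
    [-5.4,0,-6.4],
    [-5.4,0,-6.4],
    [-5.4,0,-6.4],
    [-5.4,0,-6.4],
    [-5.4,0,-6.4],
    [0,0,0]
  ],
  "claw": [0.1,0.1,0.1,0.1,0.1,0.1,0.1,0.1,0.1]
}}

```text
time_s: 8.6
ee_pos: [0.397, -0.1542, 0.2828]
ee_rot: [[-0.176, 0.973, 0.147], [0.751, 0.229, -0.619], [-0.636, 0.001, -0.771]]
force: [0.2, 0.5, 0.4]
gripper_width: 0.451
grasp_force: 0.0
```

Run:
```python
from h import *
s=r.read_state();print(np.round(s["joint_pos"],1).tolist())
```

```text
[-25.9, 27.6, 23.5, 129.0, 58.7, 33.8, -44.4]
```

Emit:
{"method": "drive_tool", "body": {
  "xyz": [
    [0,0,0],
    [0,0,0],
    [0,0,0],
    [0,0,0],
    [0,0,0],
    [0,0,0],
    [0,0,0],
    [0,0,0]
  ],
  "rot": [
    [-5.4,0,-6.4],
    [-5.4,0,-6.4],
    [-5.4,0,-6.4],
    [-5.4,0,-6.4],
    [-5.4,0,-6.4],
    [-5.4,0,-6.4],
    [-5.4,0,-6.4],
    [0,0,0]
  ],
  "claw": [0.1,0.1,0.1,0.1,0.1,0.1,0.1,0.1]
}}

```text
time_s: 9.4
ee_pos: [0.4044, -0.1615, 0.2726]
ee_rot: [[-0.531, 0.758, 0.379], [0.587, 0.651, -0.48], [-0.611, -0.032, -0.791]]
force: [-0.1, -0.1, -0.6]
gripper_width: 0.445
grasp_force: 0.0
```

Emit:
{"method": "drive_tool", "body": {
  "xyz": [
    [0,0,0],
    [0,0,0],
    [0,0,0],
    [0,0,0],
    [0,0,0],
    [0,0,0],
    [0,0,0],
    [0,0,0]
  ],
  "rot": [
    [-5.4,0,-6.4],
    [-5.4,0,-6.4],
    [-5.4,0,-6.4],
    [-5.4,0,-6.4],
    [-5.4,0,-6.4],
    [-5.4,0,-6.4],
    [0,0,0],
    [0,0,0]
  ],
  "claw": [0.1,0.1,0.1,0.1,0.1,0.1,0.1,0.1]
}}

```text
time_s: 10.2
ee_pos: [0.4166, -0.1611, 0.2669]
ee_rot: [[-0.768, 0.399, 0.501], [0.317, 0.916, -0.244], [-0.556, -0.029, -0.831]]
force: [-0.1, 0.7, -0.3]
gripper_width: 0.455
grasp_force: 0.0
```

Run:
```python
from h import *
s=r.read_state();print(np.round(s["joint_pos"],1).tolist())
```

```text
[50.8, 29.6, -65.0, 140.4, 101.6, 43.3, -28.4]
```

Emit:
{"method": "drive_tool", "body": {
  "xyz": [
    [-1.9,0.4,1.3],
    [-1.9,0.4,1.3],
    [0,0,0],
    [0,0,0],
    [0,0,0],
    [0,0,0],
    [0,0,0],
    [0,0,0],
    [0,0,0],
    [0,0,0]
  ],
  "rot": [
    [0,0,0],
    [0,0,0],
    [-4.7,0,-7],
    [-4.7,0,-7],
    [-4.7,0,-7],
    [-4.7,0,-7],
    [-4.7,0,-7],
    [-4.7,0,-7],
    [-4.7,0,-7],
    [0,0,0]
  ],
  "claw": [0.1,0.1,0.1,0.1,0.1,0.1,0.1,0.1,0.1,0.1]
}}

```text
time_s: 11.2
ee_pos: [0.4597, -0.1728, 0.2591]
ee_rot: [[-0.823, -0.271, 0.499], [-0.244, 0.962, 0.12], [-0.513, -0.023, -0.858]]
force: [-0.0, 0.1, 0.1]
gripper_width: 0.453
grasp_force: 0.0
```

Run:
```python
from h import *
s=r.read_state();print(np.round(s["joint_pos"],1).tolist())
```

```text
[66.3, 36.8, -63.8, 124.3, 68.1, 19.1, 60.2]
```

Emit:
{"method": "drive_tool", "body": {
  "xyz": [
    [1.8,0.5,2.9],
    [1.8,0.5,2.9],
    [1.8,0.5,2.9],
    [1.8,0.5,2.9],
    [1.8,0.5,2.9],
    [1.8,0.5,2.9],
    [0,0,0],
    [0,0,0],
    [0,0,0],
    [0,0,0]
  ],
  "rot": [
    [0,0,0],
    [0,0,0],
    [0,0,0],
    [0,0,0],
    [0,0,0],
    [0,0,0],
    [-4,-3,-6],
    [-4,-3,-6],
    [0,0,0],
    [0,0,0]
  ],
  "claw": [0.1,0.1,0.1,0.1,0.1,0.1,0.1,0.1,0.1,0.1]
}}

```text
time_s: 12.2
ee_pos: [0.4534, -0.1656, 0.1035]
ee_rot: [[-0.697, -0.486, 0.527], [-0.414, 0.873, 0.258], [-0.585, -0.038, -0.81]]
force: [0.2, -0.2, -0.4]
gripper_width: 0.454
grasp_force: 0.0
```

Run:
```python
from h import *
s=r.read_state();print(np.round(s["joint_pos"],1).tolist())
```

```text
[65.8, 62.5, -60.9, 133.1, 131.8, 26.7, 24.5]
```

Emit:
{"method": "drive_tool", "body": {
  "xyz": [
    [1.5,0.7,2.4],
    [1.5,0.7,2.4],
    [1.5,0.7,2.4],
    [0,0,0],
    [0,0,0],
    [0,0,0]
  ],
  "rot": [
    [0,0,0],
    [0,0,0],
    [0,0,0],
    [-5.6,0,-4],
    [0,0,0],
    [0,0,0]
  ],
  "claw": [0.1,0.1,0.1,0.1,0.1,0.1]
}}

```text
time_s: 12.8
ee_pos: [0.45, -0.1478, 0.0182]
ee_rot: [[-0.666, -0.568, 0.484], [-0.467, 0.823, 0.323], [-0.582, -0.011, -0.813]]
force: [-0.1, 0.5, 0.0]
gripper_width: 0.447
grasp_force: 0.0
```

```bash
cat > st.py <<'E'
from h import *
s=r.read_state();print(np.round(s["joint_pos"],1).tolist())
R=np.array(s["ee_rot"]);p=np.array(s["ee_pos"]);d=np.array([.838,.545])
e=p[:2]-[.524,-.097];print(s["time_s"],p.round(4),"along",e@d,"left",-e[0]*d[1]+e[1]*d[0],"head",np.degrees(np.arctan2(R[1,2],R[0,2])),"yhead",np.degrees(np.arctan2(-R[0,1],R[1,1])),"tilt",np.degrees(np.arccos(-R[2,2])),"yz",R[2,1])
print("tool of fwd1cm,left1cm,down1cm",(R.T@np.array([[.838,.545,0],[-.545,.838,0],[0,0,-1]]).T).T.round(3).tolist(), "ez",R[2].round(3))
E
python3 st.py
python3 - <<'E'
from h import *
c=r.capture("scene");t=r.capture("top")
cv2.imwrite("pics/c.png",cv2.resize(np.hstack([c["img"][:260,60:400],t["img"][120:380,150:490]]),(800,306)))
E
```

```text
[64.1, 74.6, -57.2, 131.2, 138.5, 29.8, 29.6]
12.8 [ 0.45   -0.1478  0.0182] along -0.08971740326490071 left -0.00220413167845436 head 33.78045920410683 yhead 34.627384295297325 tilt 35.57120530874976 yz -0.010570400844993898
tool of fwd1cm,left1cm,down1cm [[-0.813, -0.028, 0.581], [-0.029, 0.999, 0.008], [0.582, 0.011, 0.813]] ez [-0.582 -0.011 -0.813]
```

View pics/c.png

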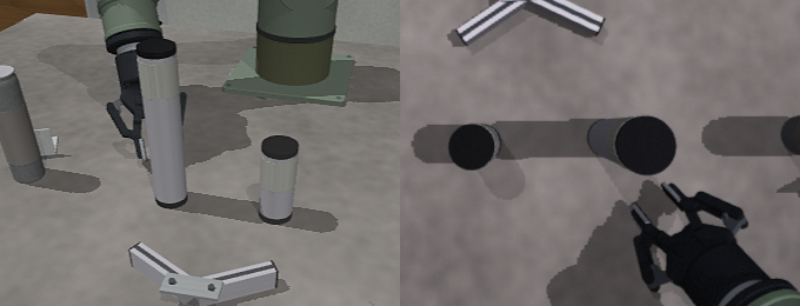

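The gripper is now low behind the tall post, aimed along the push line; in the top panel the fingertips sit at (650,200), just behind the post at (645,145).

Emit:
{"method": "drive_tool", "body": {
  "xyz": [
    [0.3,0,0.4],
    [0,0,0],
    [-1.52,0.05,1.3],
    [-1.52,0.05,1.3],
    [0,0,0]
  ],
  "rot": [
    [0,-5,0],
    [0,0,0],
    [0,0,0],
    [0,0,0],
    [0,0,0]
  ],
  "claw": [0.35,0.35,0.35,0.35,0.35]
}}

```text
time_s: 13.4
ee_pos: [0.4832, -0.1227, 0.0136]
ee_rot: [[-0.619, -0.571, 0.539], [-0.438, 0.821, 0.367], [-0.652, -0.009, -0.759]]
force: [0.5, 1.0, -0.3]
gripper_width: 0.321
grasp_force: 0.0
```

```bash
python3 st.py
```

```text
[63.1, 79.8, -61.1, 129.5, 141.9, 32.1, 28.8]
13.4 [ 0.4832 -0.1227  0.0136] along -0.04813425409835489 left 0.0007046151065747061 head 34.23351673364462 yhead 34.85329763072389 tilt 40.66557161904245 yz -0.009292389285707511
tool of fwd1cm,left1cm,down1cm [[-0.758, -0.032, 0.651], [-0.03, 0.999, 0.014], [0.652, 0.009, 0.759]] ez [-0.652 -0.009 -0.759]
```

Emit:
{"method": "drive_tool", "body": {
  "xyz": [
    [-0.76,-0.03,0.65],
    [-0.38,-0.01,0.33],
    [-0.38,-0.01,0.33],
    [-0.38,-0.01,0.33],
    [-0.76,-0.03,0.65],
    [-0.76,-0.03,0.65],
    [-0.76,-0.03,0.65],
    [-0.76,-0.03,0.65],
    [-0.38,-0.01,0.33],
    [0,0,0]
  ],
  "rot": [
    [0,0,0],
    [0,0,0],
    [0,0,0],
    [0,0,0],
    [0,0,0],
    [0,0,0],
    [0,0,0],
    [0,0,0],
    [0,0,0],
    [0,0,0]
  ],
  "claw": [0.35,0.35,0.35,0.35,0.35,0.35,0.35,0.35,0.35,0.35]
}}

```text
time_s: 14.4
ee_pos: [0.5408, -0.0851, 0.0127]
ee_rot: [[-0.619, -0.572, 0.539], [-0.438, 0.821, 0.368], [-0.652, -0.008, -0.758]]
force: [0.1, 0.3, -0.3]
gripper_width: 0.325
grasp_force: 0.1
```

```bash
cat > loc.py <<'E'
from h import *
t=r.capture("top");c=r.capture("scene");P=pts(t,np.ones((384,512),bool))
q=P[(P[:,2]>.23)&(P[:,2]<.25)&(P[:,0]>.48)&(P[:,0]<.72)&(abs(P[:,1]+.05)<.09)]
o=r.outline_of("top","tall_post")[0]
M=o["mask"];q=pts(t,M);q=q[(q[:,2]>.228)&(q[:,2]<.25)];(x,y),rad=cv2.minEnclosingCircle(q[:,:2].astype(np.float32))
e=np.array([x,y])-[.524,-.097];print("post",x,y,rad,"med z",np.median(q[:,2]),"along",e@[.838,.545],"left",e@[-.545,.838],"to go",.679-x,.0037-y)
import sys
cv2.imwrite("pics/%s.png"%sys.argv[1],cv2.resize(np.hstack([c["img"][:260,60:400],t["img"][80:340,130:470]]),(800,306)))
E
python3 st.py; python3 loc.py d
```

```text
[55.1, 79.9, -62.2, 123.8, 139.0, 32.9, 27.0]
14.4 [ 0.5408 -0.0851  0.0127] along 0.020554549299531103 left 0.0008204227437452437 head 34.3125274399904 yhead 34.85711284477857 tilt 40.7245171933743 yz -0.008182106641412923
tool of fwd1cm,left1cm,down1cm [[-0.757, -0.032, 0.652], [-0.029, 0.999, 0.015], [0.652, 0.008, 0.758]] ez [-0.652 -0.008 -0.758]Traceback (most recent call last):
  File "loc.py", line 4, in <module>
    o=r.outline_of("top","tall_post")[0]
      ~~~~~~~~~~~~~~~~~~~~~~~~~~~~~~~^^^
IndexError: list index out of range
```

```bash
sed -i '/outline_of/d;s/^M=o.*(x,y),rad/s=r.read_state();g=np.array(s["ee_pos"])[:2]+np.array([.838,.545])*.026;q=q[np.hypot(*(q[:,:2]-g).T)<.05];(x,y),rad/' loc.py; python3 loc.py d
```

```text
post 0.562934398651123 -0.06986439228057861 0.02544250898063183 med z 0.24032356308092243 along 0.047415932276725754 left 0.0015203920040130746 to go 0.116065601348877 0.07356439228057861
```

View pics/d.png

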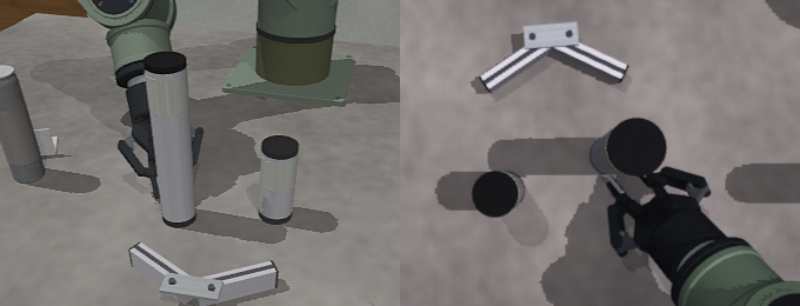

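The post stands upright in the fork (top panel (637,145)), and about 137 mm remain to the V. The push goes on.

Emit:
{"method": "drive_tool", "body": {
  "xyz": [
    [-0.38,-0.02,0.33],
    [-0.76,-0.04,0.65],
    [-0.76,-0.04,0.65],
    [-0.76,-0.04,0.65],
    [-0.76,-0.04,0.65],
    [-0.76,-0.04,0.65],
    [-0.76,-0.04,0.65],
    [-0.76,-0.04,0.65],
    [-0.76,-0.04,0.65],
    [-0.76,-0.04,0.65]
  ],
  "rot": [
    [0,0,0],
    [0,0,0],
    [0,0,0],
    [0,0,0],
    [0,0,0],
    [0,0,0],
    [0,0,0],
    [0,0,0],
    [0,0,0],
    [0,0,0]
  ],
  "claw": [0.35,0.35,0.35,0.35,0.35,0.35,0.35,0.35,0.35,0.35]
}}

```text
time_s: 15.65
ee_pos: [0.6212, -0.034, 0.0128]
ee_rot: [[-0.619, -0.571, 0.539], [-0.437, 0.821, 0.367], [-0.652, -0.008, -0.758]]
force: [-2.8, -2.1, -1.1]
gripper_width: 0.328
grasp_force: 1.5
```

Emit:
{"method": "drive_tool", "body": {
  "xyz": [
    [-0.38,-0.02,0.33],
    [-0.38,-0.02,0.33],
    [0,0,0]
  ],
  "rot": [
    [0,0,0],
    [0,0,0],
    [0,0,0]
  ],
  "claw": [0.35,0.35,0.35]
}}

```text
time_s: 15.95
ee_pos: [0.6294, -0.0286, 0.0131]
ee_rot: [[-0.619, -0.571, 0.539], [-0.437, 0.821, 0.368], [-0.652, -0.008, -0.758]]
force: [-0.3, 0.3, -0.8]
gripper_width: 0.326
grasp_force: 0.4
```

```bash
python3 st.py; python3 loc.py e
```

```text
[43.4, 78.8, -61.0, 112.0, 132.8, 29.8, 27.1]
15.95 [ 0.6294 -0.0286  0.0131] along 0.12561860707761377 left -0.00016896002814947852 head 34.29525100356636 yhead 34.84913235822304 tilt 40.73431266443506 yz -0.008324637088144213
tool of fwd1cm,left1cm,down1cm [[-0.757, -0.032, 0.652], [-0.029, 0.999, 0.014], [0.652, 0.008, 0.758]] ez [-0.652 -0.008 -0.758]
post 0.6524400115013123 -0.012346390634775162 0.0255383662879467 med z 0.24035753368683987 along 0.1537689467421472 left 0.0009399183798432441 to go 0.026559988498687792 0.016046390634775164
```

View pics/e.png

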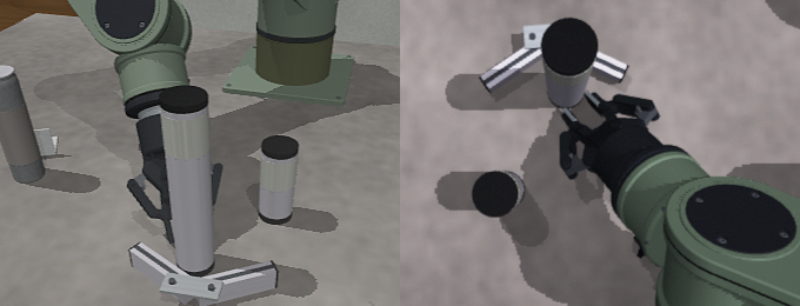

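It is nearly there, still upright and about 31 mm from the seat. The last stretch goes slowly.

Emit:
{"method": "drive_tool", "body": {
  "xyz": [
    [-0.38,-0.03,0.33],
    [-0.38,-0.03,0.33],
    [-0.38,-0.03,0.33],
    [-0.38,-0.03,0.33],
    [-0.38,-0.03,0.33],
    [-0.15,0,0.13],
    [-0.15,0,0.13],
    [0,0,0]
  ],
  "rot": [
    [0,0,0],
    [0,0,0],
    [0,0,0],
    [0,0,0],
    [0,0,0],
    [0,0,0],
    [0,0,0],
    [0,0,0]
  ],
  "claw": [0.35,0.35,0.35,0.35,0.35,0.35,0.35,0.35]
}}

```text
time_s: 16.85
ee_pos: [0.6534, -0.0134, 0.0125]
ee_rot: [[-0.62, -0.571, 0.538], [-0.437, 0.821, 0.368], [-0.652, -0.008, -0.758]]
force: [-6.6, -2.1, 0.9]
gripper_width: 0.323
grasp_force: 3.1
```

Emit:
{"method": "drive_tool", "body": {
  "xyz": [
    [-0.15,0,0.13],
    [-0.15,0,0.13],
    [0,0,0]
  ],
  "rot": [
    [0,0,0],
    [0,0,0],
    [0,0,0]
  ],
  "claw": [0.35,0.35,0.35]
}}

```text
time_s: 17.15
ee_pos: [0.6554, -0.0113, 0.0119]
ee_rot: [[-0.621, -0.572, 0.536], [-0.438, 0.82, 0.368], [-0.65, -0.006, -0.76]]
force: [-22.3, -7.6, 6.6]
gripper_width: 0.321
grasp_force: 14.0
```

```bash
python3 st.py; python3 loc.py f
```

```text
[39.9, 78.2, -59.7, 107.7, 130.1, 27.8, 27.9]
17.15 [ 0.6554 -0.0113  0.0119] along 0.15682537852706316 left 0.0001645563102197073 head 34.45380074124969 yhead 34.874165907922034 tilt 40.5677668432961 yz -0.0062810241884960595
tool of fwd1cm,left1cm,down1cm [[-0.759, -0.032, 0.65], [-0.028, 0.999, 0.016], [0.65, 0.006, 0.76]] ez [-0.65  -0.006 -0.76 ]
post 0.6753313541412354 0.003042219439521432 0.025588808581233025 med z 0.24020532352856575 along 0.1813386843648944 left 0.0013597918833457012 to go 0.0036686458587646964 0.0006577805604785682
```

Both rails now push back (22 N, from between the two rail normals), so the post is seated. I'll back off and check.

Emit:
{"method": "drive_tool", "body": {
  "xyz": [
    [0.38,0,-0.33],
    [0.76,0,-0.65],
    [1.5,0,-1.3],
    [1.5,0,-1.3],
    [1.5,0,-1.3],
    [0,0,0]
  ],
  "rot": [
    [0,0,0],
    [0,0,0],
    [0,0,0],
    [0,0,0],
    [0,0,0],
    [0,0,0]
  ],
  "claw": [0.35,0.35,0.35,0.35,0.35,0.35]
}}

```text
time_s: 17.85
ee_pos: [0.5943, -0.0559, 0.0126]
ee_rot: [[-0.621, -0.569, 0.539], [-0.436, 0.822, 0.366], [-0.652, -0.008, -0.759]]
force: [0.6, 1.2, -0.7]
gripper_width: 0.322
grasp_force: 0.0
```

```bash
sed -i 's/^s=r.read_state.*<.05\];/q=q[np.hypot(q[:,0]-.677,q[:,1]-.003)<.05];/' loc.py; python3 loc.py g
python3 - <<'E'
from h import *
t=r.capture("top");P=pts(t,np.ones((384,512),bool))
q=P[(np.hypot(P[:,0]-.518,P[:,1]-.067)<.06)&(P[:,2]>.112)&(P[:,2]<.13)];print("short",cv2.minEnclosingCircle(q[:,:2].astype(np.float32)))
E
```

```text
post 0.675321638584137 0.002666014013811946 0.025810806080698967 med z 0.2402199249629178 along 0.18112551077103428 left 0.0010498267152197717 to go 0.003678361415863085 0.0010339859861880542
short ((0.5177670121192932, 0.06763309240341187), 0.025352250784635544)
```

View pics/g.png

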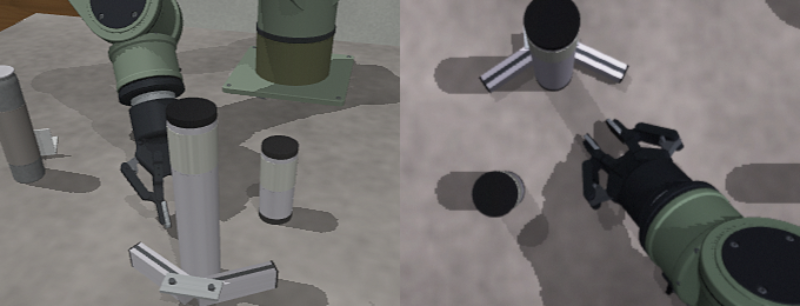

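The tall post stands upright against both rails (top panel (552,22)), and the short post has not moved (495,193). I'm handing it in.

```bash
python3 -c "
from station import r
print(r.sign_off())"
```

```text
the job is handed in; nothing more can be done
None
```

I slid the tall post into the V stop, where it stands upright about 4 mm from my estimate of the seat, with the short post unmoved; the job is handed in at about 18 s, but sign-off returned no verdict.

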